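# Bisque tile under the knurled hold-down cap

## Robot

A 7-joint arm with a two-finger parallel gripper is mounted at the origin on a cart in front of the work surface, level with it; the furniture and walls round the work are solid. World frame = base frame: x ahead of the robot, y to its left, z up, the work surface at z = 0. Lengths are in m, angles in degrees, forces in N, time in s.
With the tool pointing down it reaches from about 0.35 to 0.9 m from the base axis. Payload 7.2 kg.
Tool frame: the origin (TCP) lies where the fingers leave the gripper's body, on its centre line; the fingertips stand 73 mm ahead of it and the grasp point (between the pads) lies 54 mm ahead of it; z points along the fingers, y is the line along which they close (so a half turn about z gives the same grasp; the last joint's range is limited). The gripper opens to 85 mm and grips with 20 to 120 N. Pads are 22 mm wide; open, the fingers measure 114 mm over their backs; the gripper's body (76 mm by 85 mm) begins 54 mm behind the grasp point. The pads swing forward as they close: fully open they stand 13 mm farther back than shut.
Start: joints at [-68.308, 23.554, -0.728, 91.456, 0.321, 64.991, -4.71], TCP at [0.27, 0.564, 0.304] pointing down, gripper open.
Joint ranges: [-169.25, 169.25], [-16.82, 113.86], [-84.01, 82.57], [7.8, 145.47], [-59.2, 239.2], [7.22, 106.19], [-163.78, 163.78]. Speed limits (degrees/s): [136.94, 136.94, 172.46, 172.46, 180, 180, 180].

## Interface

Orientations are given as [roll, pitch, yaw] about the fixed x, y, z axes, in that order (R = Rz(yaw) Ry(pitch) Rx(roll)).
In Python, from workcell import bot, eyes, job gives the robot as it stands. The module is installed in compiled form; this text tells all that it offers.
- The arm moves only by the shell command python3 -m creep 'ROWS' [OPENING]. ROWS is text: rows parted by semicolons, each of 4 numbers parted by spaces: the shift along the tool's x, y, z in mm, then the turn about the tool's z in degrees. A call has 1 to 20 rows; each row is the pose to reach, as a shift and turn from the pose commanded when the call began, along the tool's axes at that moment; what a row does not reach only later rows make up. A row lasts 1/12 s, in which the tool goes at most 41.7 mm and 7.16 degrees, less where a joint would pass 70% of its speed; a pose out of reach is approached as far as the arm can. A call with a gripper value outside its range is refused whole. OPENING is the opening, from -1 (shut) to 1 (fully open), so that 0 is half open, set as the call begins (- or left out, the last holds). The fingers move at their own pace and stop on an object; the grip force is fixed at half the most. Time passes only in rows, so rows that repeat a pose let the fingers close. It gives the time, the measured TCP pose, the force, the opening and the grip force at its end, in the units of the state.
- bot.state(): the state, without advancing time (a new reading comes with each control period).
- eyes.camera(name): name is "scene" or "side" or "wrist"; returns (picture, depth): 480x640x3 uint8, red, green, blue; 480x640 float32, m along the optical axis (not along the pixel's ray), 0 where there is no reading.
- eyes.calibration(name): a dict with "K" (3x3 intrinsics, pixels), "k1" (the pictures are not rectified: a ray, as slopes to the right and down, at radius r is drawn at 1 + k1 r^2 times it, then the intrinsics apply), "camera_from_world" (4x4, takes a point from world to camera coordinates). Camera axes: x right, y down, z forward; pixel columns grow to the right and rows downward; lengths in m; the calibration is good to about 2 mm. A picture is of the moment at which its call begins: read the wrist's pose just before it. calibration takes no time and is no camera call; for the wrist camera it gives the pose at the moment of the call.
- job.finish_job(): hands the job in; it is judged then, once.
The state is a dict: "clock": time; "joint_pos": joint angles; "joint_vel": joint speeds; "joint_efforts": joint torques, N m; "eef_pos": TCP position; "orientation": TCP orientation; "force": force on the tool from outside, world axes, zero at the start; "torque": the same for the moment, N m; "finger_gap": finger opening in m; "gripper_force": force on a finger pad.
Only numpy, scipy, OpenCV 4.12 (cv2) and the standard library are available. Lean on these libraries where they do the work, as an engineer would, in place of code of your own. Each camera call takes 0.05 s, during which the arm holds its last target. There are 200 camera calls.

## Task

Take only the top tile off the stack, lay it lengthwise on the bed of the blue jig and slide it under the cap's flange until it is fully home against the steel end stop, then let go of it. Screw the knurled cap down (clockwise from above) until it bottoms out, back it off a quarter turn so the tile stays captive but free, and finish while still holding the cap there in the gripper. Leave the other two tiles and everything else on the table where they are.

Things in the scene. Friction and masses are not known exactly. Their poses are not given: they have to be found in the camera images.
- tile_top: The top one of a stack of three equal pale buff-pink bisque tiles, 100 x 60 x 15 mm (x, y, z), 0.12 to 0.21 kg. Origin: centre of its underside; x along the 100 mm length, z up. Grip it across the 60 mm width.
- tile_middle: The middle tile of the stack, same size and frame as tile_top; its top face carries tile_top. Stays in the stack.
- tile_bottom: The lowest tile of the stack, same size and frame, lying on the table. Stays in the stack.
- jig_seat (a point): Where the centre of the tile's underside lies when the tile is fully home: on the jig's flat aluminium bed, 30 mm above the table. x along the bed towards end stop and cap, z up. Bed 40 mm wide (the tile overhangs it 10 mm each side, so fingers can straddle it), from x = -87 mm to the stop. Lay the tile about 40 mm short (x = -40 mm), clear of the flange, then slide it in.
- jig_stop (a point): Foot of the steel end stop's face on the bed, 50 mm along x from jig_seat, same axes. The stop is 72 mm wide and 10 mm high above the bed. The cap's axis stands 24 mm farther along x, so its flange (radius 44 mm) reaches 20 mm over the tile's place. Gap from bed to flange: 15.8 mm with the cap bottomed, 20.7 mm or more at the start.
- jig: The hold-down jig, screwed to the table: blue base plate 216 x 104 x 10 mm with an aluminium bed, a steel end stop and the capped post. Origin on the table 30 mm below jig_seat, same axes; the base runs from x = -92 to +124 mm.
- knurled_cap: Steel cap on the jig's threaded post, already started on its thread: flange 88 mm across, 6 mm thick, under a round knurled grip 50 mm across, 30 mm high. Origin on its axis at the flange's underside. A red line along its own x axis points along the jig's x (away from the tile, to a yellow tick on the base) when bottomed. Grip only the knurled part, fingertips above the flange.
- cap_grip (a point): Point on the cap's axis at the height to grip: 20 mm above the top of the flange and 10 mm below the cap's top. Moves with the cap.
- cap_turn (a joint): Turn of the cap in rad: 0 = bottomed out (solid stop), grows anticlockwise from above, as it is unscrewed (upper stop 4.6). Starts between 2.6 and 4.0. Right-hand thread, 12 mm lead: the cap sinks 1.9 mm per rad clockwise. It turns against about 0.1 N m of friction and stays where it is left.
- mug: Bystander: celadon green mug, 90 mm wide, 86 mm high; origin at the centre of its underside.
- measuring_cup: Bystander: clear measuring cup, 75 mm wide, 81 mm high; origin at the centre of its underside.
- rib: Bystander: flat wooden potter's rib, 42 x 100 x 8 mm; origin at the centre of its underside.
- dropper: Bystander: grey dropper bottle with black tip, 35 mm wide, 82 mm high; origin at the centre of its underside.
Mind the look-alikes: they are no part of the job. Leave any brown or orange look-alike of the tile_top alone.

How it is judged:
By the outcome, as a careful person would: the job done as asked, in the order asked, and still so for the second after the job is handed in, while the arm keeps its last pose, push and grip.
It also fails if it takes over 72 s, if anything falls off the work surface, if the arm or the gripper's body presses on something with over 40 N, if the wrist force passes 120 N, or if a joint passes its speed limit or range.

## Working session

There is one attempt and no reset: what is moved stays moved. The work goes in short steps, Python scripts to look and compute and a shell command to move; the robot and the scene stay as the last step left them, time stands still between calls to the robot, and variables do not carry over. Pictures are saved under pics/ and viewed, at most 10 in all, crops included, and the job is handed in when it is done.

```bash
mkdir -p pics
cat > h.py <<'E'
import numpy as np, cv2
from workcell import bot, eyes, job
def snap(n):
    c=eyes.calibration(n); p,d=eyes.camera(n); return p,d,c
def world(c,d,us,vs,z=None):
    """pixels -> world points, by depth (or by plane z)"""
    us=np.asarray(us,float).ravel(); vs=np.asarray(vs,float).ravel()
    K=np.array(c["K"]); q=np.c_[us,vs].reshape(-1,1,2)
    s=cv2.undistortPoints(q,K,np.array([c["k1"],0,0,0,0.]),).reshape(-1,2)
    r=np.c_[s,np.ones(len(s))]; T=np.linalg.inv(np.array(c["camera_from_world"]))
    if z is None:
        r=r*d[vs.astype(int),us.astype(int)][:,None]; return r@T[:3,:3].T+T[:3,3]
    w=r@T[:3,:3].T; return T[:3,3]+w*((z-T[2,3])/w[:,2])[:,None]
def save(n,p): cv2.imwrite("pics/"+n,np.ascontiguousarray(p[:,:,::-1]))
E
python3 - <<'E'
from h import *
for n in("scene","side"):
    p,d,c=snap(n); save(n+"0.png",p); np.savez(n+".npz",p=p,d=d); print(n,np.linalg.inv(c["camera_from_world"])[:3,3],c["k1"])
print(bot.state())
E
```

```text
scene [-0.12794152 -1.31372107  0.95027516] -0.17856706986274573
side [0.03459775 0.99298271 0.69359621] 0.011113043832904478
{'clock': 0.1, 'joint_pos': array([-68.3058807 ,  23.59625412,  -0.72765952,  91.49881699,
         0.31967789,  64.9913472 ,  -4.71037616]), 'joint_vel': array([ 0.05078489, -0.0691971 ,  0.01316708, -0.14984176, -0.01746013,
        0.11268196, -0.08614016]), 'joint_efforts': array([ 2.38405752e-03, -6.01833415e+01,  6.84308186e-01, -3.00087798e+01,
        1.40988728e-02,  6.50499074e-03,  4.80720325e-05]), 'eef_pos': array([0.26995125, 0.56331447, 0.30313135]), 'orientation': array([-1.79915764e+02,  5.17380248e-03,  1.54397908e+02]), 'force': array([1.00416734, 0.07438613, 0.68718388]), 'torque': array([-0.00196808, -0.01828004,  0.01275873]), 'gripper_force': 0.0, 'finger_gap': 0.08587664472279505}
```

View pics/scene0.png

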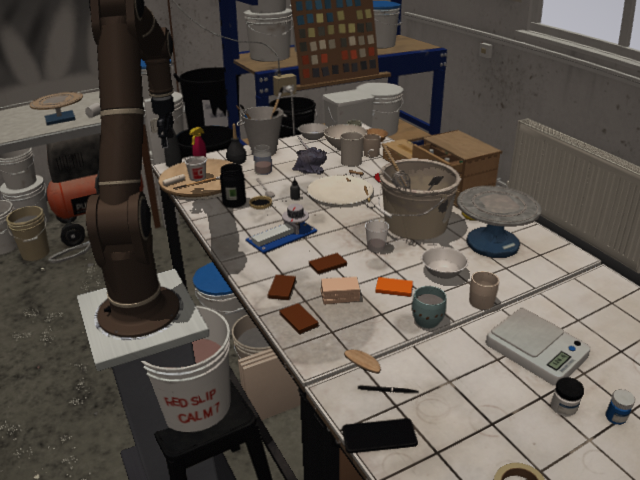

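View pics/side0.png

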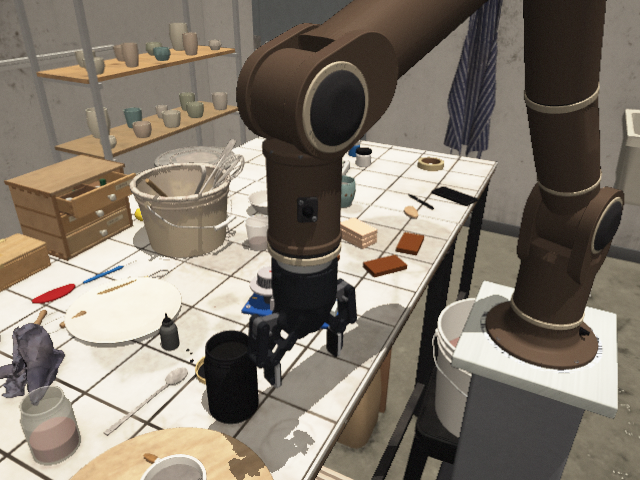

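The scene picture shows the pale stack at (341,290). Its look-alikes are the brown tiles at (327,263), (282,287) and (298,318) and the orange one at (394,287). The blue jig is at (280,236), with its cap at (296,210). I choose the pale stack of three, and will measure it and check it in a crop.

Run:
```python
from h import *
z=np.load("scene.npz");p,d=z["p"],z["d"];c=eyes.calibration("scene")
crop=p[190:320,235:375]; save("crop.png",cv2.resize(crop,(770,715))[:600])
V,U=np.mgrid[180:330,230:420]
W=world(c,d,U,V).reshape(V.shape+(3,)); I=p[180:330,230:420].astype(int)
hsv=cv2.cvtColor(p[180:330,230:420],cv2.COLOR_RGB2HSV).astype(int)
m=(I[...,0]-I[...,2]>25)&(W[...,2]>.036)&(W[...,2]<.056)&(U>310)&(U<370)&(V>270)
P=W[m]; print("stack",m.sum(),np.median(P,0)); print(cv2.minAreaRect((P[:,:2]*1000).astype(np.float32)))
m=(hsv[...,0]>100)&(hsv[...,0]<125)&(hsv[...,1]>130)&(W[...,2]<.03)&(W[...,2]>0)&(U<330)&(V<255)
P=W[m]; print("blue",m.sum(),np.median(P,0)); r=cv2.minAreaRect((P[:,:2]*1000).astype(np.float32));print(r)
ctr=W[210-180,296-230];print("cap px",ctr)
m=(np.hypot(W[...,0]-ctr[0],W[...,1]-ctr[1])<.12)&(W[...,2]>.05)&(W[...,2]<.13)
P=W[m]; print(len(P),np.percentile(P[:,2],[50,90,99])); 
for lo in np.arange(.05,.1,.006):
    Q=P[(P[:,2]>lo)&(P[:,2]<lo+.006)]
    if len(Q):print(round(lo,3),len(Q),Q.min(0)[:2],Q.max(0)[:2])
```

```text
stack 559 [ 0.51216889 -0.21092205  0.04497769]
((514.2369995117188, -205.68527221679688), (71.11695861816406, 100.38875579833984), 67.17710876464844)
blue 452 [0.51382742 0.13646197 0.00787106]
((510.2992248535156, 158.81967163085938), (220.5537109375, 105.59236145019531), 6.653740882873535)
cap px [0.56332656 0.16366789 0.08599169]
381 [0.06246136 0.08751657 0.0912363 ]
0.05 84 [0.5239881  0.13448869] [0.61294002 0.21203395]
0.056 104 [0.52158112 0.13112978] [0.60777553 0.21800316]
0.062 28 [0.53007745 0.13534959] [0.5885119 0.1929327]
0.068 26 [0.54143406 0.1509465 ] [0.58686857 0.19002229]
0.074 28 [0.54267184 0.14959398] [0.5865514  0.18974609]
0.08 47 [0.54005095 0.15132767] [0.59042092 0.20309014]
0.086 63 [0.54502489 0.15659357] [0.58888909 0.20127426]
0.092 1 [0.54086098 0.17552887] [0.54086098 0.17552887]
```

View pics/crop.png

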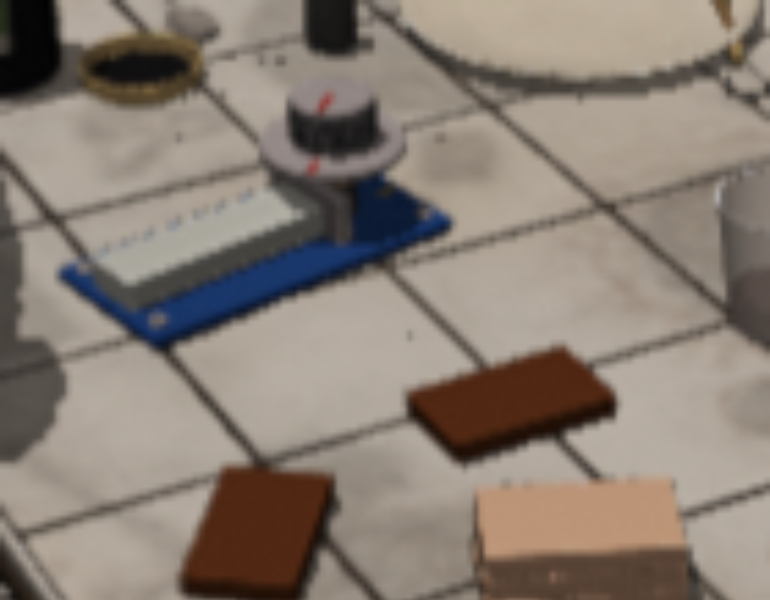

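The crop shows the pale stack of three bottom right, set apart from the two brown tiles, so the choice holds. The jig's bed is on its left, and the cap with its red line is at the right end.

```bash
cat >> h.py <<'E'
from scipy.spatial.transform import Rotation as Ro
def rel(x,y,z,yaw):
    """row (mm,deg) from measured pose to TCP target pointing down, tool yaw"""
    s=bot.state(); R=Ro.from_euler("xyz",s["orientation"],degrees=True)
    t=R.inv().apply(np.array([x,y,z])-s["eef_pos"])*1000
    a=-(yaw-s["orientation"][2]); a=(a+180)%360-180
    return np.round(np.r_[t,a],1)
E
python3 - <<'E'
from h import *
s=bot.state();R=Ro.from_euler("xyz",s["orientation"],degrees=True).as_matrix()
T=np.linalg.inv(eyes.calibration("wrist")["camera_from_world"]);print(R.T@(T[:3,3]-s["eef_pos"]),R.T@T[:3,:3],eyes.calibration("wrist")["K"])
print(rel(.47,.15,.304,180+6.6)); print(rel(.512,-.206,.25,157.2))
E
```

```text
[ 0.07824304  0.00107866 -0.06858199] [[ 1.95460158e-04 -9.52061611e-01 -3.05906279e-01]
 [ 9.99999635e-01  4.40643589e-04 -7.32445764e-04]
 [ 8.32129134e-04 -3.05906024e-01  9.52061349e-01]] [[367.53629543   0.         317.71435808]
 [  0.         367.53629543 237.2850694 ]
 [  0.           0.           1.        ]]
[-359.  -286.3   -0.4  -32.2]
[-550.7 -589.1   54.    -2.8]
```

```bash
python3 -m creep '-359 -286 0 -32;-359 -286 0 -32;-359 -286 0 -32;-359 -286 0 -32;-359 -286 0 -32;-359 -286 0 -32;-359 -286 0 -32;-359 -286 0 -32;-359 -286 0 -32;-359 -286 0 -32;-359 -286 0 -32;-359 -286 0 -32;-359 -286 0 -32;-359 -286 0 -32;-359 -286 0 -32' 1
python3 - <<'E'
from h import *
p,d,c=snap("wrist"); save("w1.png",p); np.savez("w1.npz",p=p,d=d,T=c["camera_from_world"])
print(c["k1"])
E
```

```text
clock: 1.35
eef_pos: [0.4696, 0.1521, 0.3037]
orientation: [180.0, -0.0, -173.5]
force: [-0.6, 0.6, 0.7]
finger_gap: 0.0855
gripper_force: 0.0
-0.040160051925172406
```

View pics/w1.png

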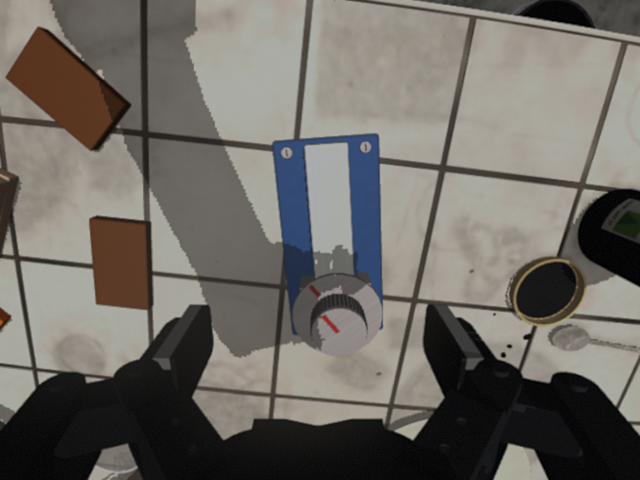

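The wrist view shows the blue base with corners near (274,140) and (380,135), the bed spanning columns 305–350, and the cap at about (340,325) with its red line. Next I work out the jig's pose.

Run:
```python
from h import *
z=np.load("w1.npz");p,d=z["p"],z["d"];c=dict(eyes.calibration("wrist"));c["camera_from_world"]=z["T"]
hsv=cv2.cvtColor(p,cv2.COLOR_RGB2HSV).astype(int)
V,U=np.mgrid[0:480,0:640]
m=(hsv[...,0]>100)&(hsv[...,0]<130)&(hsv[...,1]>130)&(U>260)&(U<395)&(V>125)&(V<340)
W=world(c,d,U[m],V[m]); k=(W[:,2]>.004)&(W[:,2]<.016);W=W[k]
P2=world(c,d,U[m],V[m],.010)[k]
r=cv2.minAreaRect((P2[:,:2]*1000).astype(np.float32));print(r,np.median(W[:,2]))
print(np.round(cv2.boxPoints(r),1).tolist())
# bed
m=(hsv[...,1]<60)&(U>295)&(U<360)&(V>135)&(V<280)
W=world(c,d,U[m],V[m]);k=abs(W[:,2]-.03)<.004;W=W[k]
r=cv2.minAreaRect((W[:,:2]*1000).astype(np.float32));print("bed",r,k.sum(),np.median(W[:,2]));print(np.round(cv2.boxPoints(r),1).tolist())
# cap
g=(U>285)&(U<390)&(V>265)&(V<360)&(d>0)
W=world(c,d,U[g],V[g]);I=p[g].astype(int)
print("z",np.histogram(W[:,2],np.arange(.03,.11,.004)))
zt=np.percentile(W[:,2],97);t=W[W[:,2]>zt-.006];print("top",len(t),np.median(t[:,2]),cv2.minEnclosingCircle((t[:,:2]*1000).astype(np.float32)),t.mean(0))
f=W[(W[:,2]>.05)&(W[:,2]<.066)];print("fl",len(f),np.median(f[:,2]),cv2.minEnclosingCircle((f[:,:2]*1000).astype(np.float32)))
rd=(I[:,0]-I[:,1]>60);R=W[rd]
for s in (R[R[:,2]>.075],R[R[:,2]<.07]): print("red",len(s),s.min(0),s.max(0),s.mean(0))
```

```text
((510.8719787597656, 172.07595825195312), (209.81451416015625, 100.25128936767578), 10.55540943145752) 0.008624750355361283
[[398.6000061035156, 202.10000610351562], [416.8999938964844, 103.5999984741211], [623.2000122070312, 142.0], [604.7999877929688, 240.60000610351562]]
bed ((476.14398193359375, 165.18069458007812), (131.38209533691406, 40.03620529174805), 10.635793685913086) 5428 0.028628614012277925
[[407.8999938964844, 172.6999969482422], [415.29998779296875, 133.39999389648438], [544.4000244140625, 157.60000610351562], [537.0, 197.0]]
z (array([  32,   15,   10,    0,    0,   52, 2082,  860,  104,   97,  110,
        113,  120,  191, 2088,    0,    0,    0,    0]), array([0.03 , 0.034, 0.038, 0.042, 0.046, 0.05 , 0.054, 0.058, 0.062,
       0.066, 0.07 , 0.074, 0.078, 0.082, 0.086, 0.09 , 0.094, 0.098,
       0.102, 0.106]))
top 2267 0.08744367242531476 ((568.885498046875, 183.20492553710938), 26.0267276763916) [0.56758286 0.18262999 0.08726777]
fl 3098 0.05761643193814028 ((569.5686645507812, 182.72445678710938), 44.10203552246094)
red 78 [0.55241328 0.166279   0.08681038] [0.56882393 0.18203843 0.08974637] [0.56082027 0.17424305 0.08824497]Traceback (most recent call last):
  File "<stdin>", line 21, in <module>
    return umr_minimum(a, axis, None, out, keepdims, initial, where)
ValueError: zero-size array to reduction operation minimum which has no identity
```

Run:
```python
from h import *
print(rel(.512,-.206,.22,157.2))
```

```text
[  -1.3 -360.7   83.6   29.4]
```

```bash
python3 -m creep '0 -361 84 29;0 -361 84 29;0 -361 84 29;0 -361 84 29;0 -361 84 29;0 -361 84 29;0 -361 84 29;0 -361 84 29;0 -361 84 29;0 -361 84 29;0 -361 84 29;0 -361 84 29'
cat > tile.py <<'E'
from h import *
import sys
p,d,c=snap("wrist"); save(sys.argv[1],p)
V,U=np.mgrid[0:480,0:640]; hsv=cv2.cvtColor(p,cv2.COLOR_RGB2HSV).astype(int)
W=world(c,d,U,V).reshape(480,640,3); zt=float(sys.argv[2])
m=((abs(W[...,2]-zt)<.006)&(hsv[...,1]>35)&(d>0)).astype(np.uint8)
m=cv2.morphologyEx(m,cv2.MORPH_OPEN,np.ones((3,3)))
n,l,st,_=cv2.connectedComponentsWithStats(m)
for i in range(1,n):
    if st[i,4]>800:
        k=l==i;P=world(c,d,U[k],V[k],zt); r=cv2.minAreaRect((P[:,:2]*1000).astype(np.float32))
        print(st[i],np.round(r[0],1),np.round(r[1],1),round(r[2],1),np.median(W[k],0),np.median(p[k],0))
E
python3 tile.py w2.png .045
```

```text
clock: 2.4
eef_pos: [0.5108, -0.2065, 0.2195]
orientation: [180.0, -0.1, 157.5]
force: [0.5, 0.8, 0.2]
finger_gap: 0.0853
gripper_force: 0.0
[  279   170    90   137 11446] [ 515.3 -203.9] [59.2 99.3] 66.4 [ 0.51170001 -0.20284116  0.04367308] [117.  98.  83.]
```

View pics/w2.png

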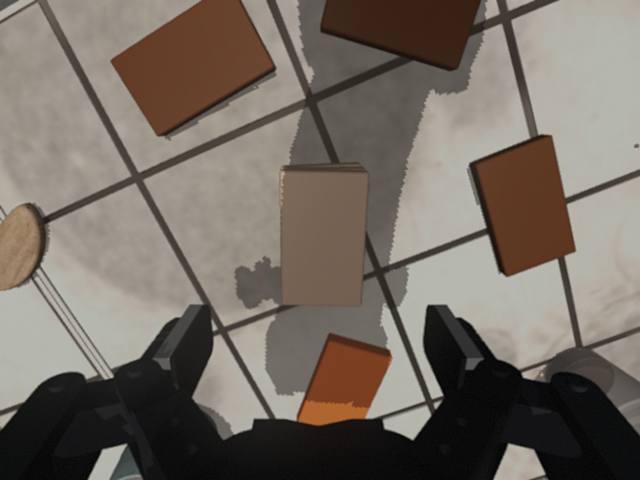

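```bash
cat > tips.py <<'E'
from h import *
s=bot.state();p,d,c=snap("wrist");R=Ro.from_euler("xyz",s["orientation"],degrees=True)
V,U=np.mgrid[280:400,120:520];W=world(c,d,U,V);L=R.inv().apply(W-s["eef_pos"])*1000
k=(L[:,2]<95)&(L[:,2]>30)&(abs(L[:,0])<16);L=L[k]
for q in (L[L[:,1]<0],L[L[:,1]>0]): print(len(q),"ztip",np.percentile(q[:,2],[50,95,99,99.9]),"y",np.percentile(q[:,1],[1,99]),"x",np.percentile(q[:,0],[1,99]))
print(s["finger_gap"])
E
python3 tips.py; python3 -m creep '4 0 0 1;4 0 0 1;4 0 0 1;4 0 0 1;4 0 0 1;4 0 0 1' 0.42; python3 tips.py
python3 - <<'E'
from h import *
print(rel(.5153,-.2039,.100,156.4))
E
```

```text
2845 ztip [42.16044491 57.06064722 60.05465457 61.32580668] y [-55.00257835 -41.22717896] x [-10.56531391  11.57709854]
2861 ztip [41.91244261 57.0536864  59.81892583 61.16517718] y [43.22218433 57.09234163] x [-10.63609845  11.59084241]
0.08543555135015765
clock: 3.0
eef_pos: [0.5069, -0.2065, 0.22]
orientation: [180.0, 0.0, 156.4]
force: [0.5, 0.4, -0.5]
finger_gap: 0.0607
gripper_force: 0.0
2952 ztip [44.04210019 63.13705928 66.87664539 68.73981637] y [-42.54727257 -28.92403268] x [-10.40995291  11.63153663]
2921 ztip [44.50961561 63.49222583 67.0855043  68.95267461] y [31.05401728 44.51202202] x [-10.32961126  11.6385108 ]
0.06071685387117686
[ -6.7   5.8 119.9   0. ]
```

```bash
python3 -m creep '-7 6 0 0;-7 6 0 0;-7 6 0 0;-7 6 0 0;-7 6 30 0;-7 6 60 0;-7 6 85 0;-7 6 105 0;-7 6 118 0;-7 6 118 0;-7 6 118 0' 1 && python3 -m creep '0 0 0 0;0 0 0 0;0 0 0 0;0 0 0 0;0 0 0 0;0 0 0 0;0 0 0 0;0 0 0 0' -1
```

```text
clock: 3.97
eef_pos: [0.5152, -0.204, 0.1015]
orientation: [-180.0, -0.1, 156.4]
force: [-1.2, -0.9, -0.1]
finger_gap: 0.085
gripper_force: 0.0
clock: 4.63
eef_pos: [0.5163, -0.2042, 0.1036]
orientation: [180.0, 0.1, 156.4]
force: [-2.4, 0.3, 6.5]
finger_gap: 0.0582
gripper_force: 64.2
```

```bash
python3 -m creep '0 0 -3 0;0 0 -6 0;0 0 -12 0;0 0 -30 0;0 0 -60 0;0 0 -60 0;0 0 -60 0'
python3 - <<'E'
from h import *
p,d,c=snap("wrist");save("w3.png",p)
p,d,c=snap("side")
save("s3.png",cv2.resize(p[190:290,300:440],None,fx=4,fy=4))
E
```

```text
clock: 5.22
eef_pos: [0.5166, -0.2042, 0.1638]
orientation: [180.0, 0.2, 156.4]
force: [0.1, -0.9, -1.8]
finger_gap: 0.0578
gripper_force: 64.8
```

View pics/w3.png

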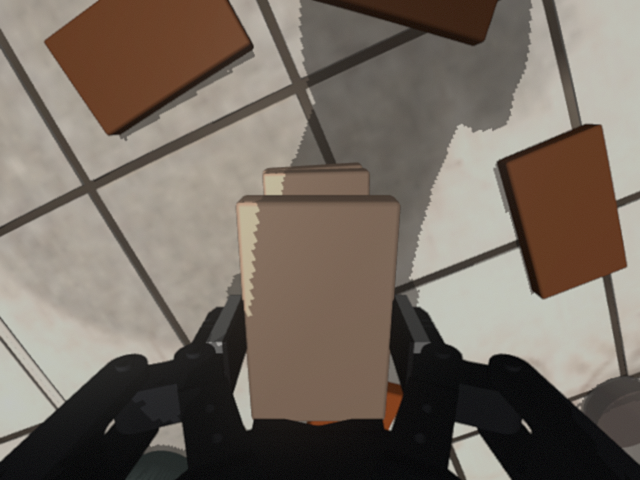

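The wrist view shows the top tile gripped, spanning (237,200) to (400,415). The other two tiles are still stacked below it at (316,180). Now I measure how the tile sits in the gripper.

```bash
cat > held.py <<'E'
from h import *
s=bot.state();p,d,c=snap("wrist");R=Ro.from_euler("xyz",s["orientation"],degrees=True)
V,U=np.mgrid[100:420,200:440];L=R.inv().apply(world(c,d,U,V)-s["eef_pos"])*1000
k=(L[:,2]>48)&(L[:,2]<66)&(abs(L[:,1])<27);L=L[k]
h=np.median(L[:,2]);A=np.c_[L[:,:2],np.ones(len(L))];k=abs(L[:,2]-h)<4
co=np.linalg.lstsq(A[k],L[k,2],rcond=None)[0];print("top z",h,"tilt deg",np.degrees(co[:2]),"x range",np.percentile(L[k,0],[.5,99.5]))
# front edge
e=[(y,L[k&(abs(L[:,1]-y)<1),0].max()) for y in range(-24,25,4)];print(np.round(e,1).tolist(),"skew",np.degrees(np.polyfit(*np.array(e).T,1)[0]))
E
python3 held.py
python3 - <<'E'
from h import *
a=np.radians(10.6);u=np.array([np.cos(a),np.sin(a)]);cap=np.array([.569,.183]);seat=cap-.074*u
print(seat); x=seat-.04*u
print(rel(*x,.1638,180+10.6),rel(*x,.1638,10.6))
E
```

```text
top z 59.98966051835595 tilt deg [0.02112513 0.07048257] x range [-46.88492904  50.16136217]
[[-24.0, 50.5], [-20.0, 50.3], [-16.0, 50.5], [-12.0, 50.4], [-8.0, 50.4], [-4.0, 50.3], [0.0, 50.4], [4.0, 50.3], [8.0, 50.3], [12.0, 50.5], [16.0, 50.3], [20.0, 50.5], [24.0, 50.4]] skew -0.03175295169077546
[0.49626278 0.1693876 ]
[199.6 311.7  -2.3 -34.2] [199.6 311.7  -2.3 145.8]
```

```bash
python3 -m creep '0 0 -30 0;200 312 -30 -34;200 312 -30 -34;200 312 -30 -34;200 312 -30 -34;200 312 -30 -34;200 312 -30 -34;200 312 -30 -34;200 312 -30 -34;200 312 -30 -34;200 312 -30 -34;200 312 -30 -34;200 312 0 -34;200 312 25 -34;200 312 40 -34;200 312 40 -34;200 312 40 -34'; python3 held.py
python3 - <<'E'
from h import *
a=np.radians(10.6);u=np.array([np.cos(a),np.sin(a)]);cap=np.array([.569,.183]);seat=cap-.074*u
x=seat-.04*u
print(rel(*x,.105,180+10.6),bot.state()["force"])
p,d,c=snap("wrist");save("w4.png",p)
E
```

```text
clock: 6.78
eef_pos: [0.4569, 0.1604, 0.121]
orientation: [-179.9, -0.2, -169.7]
force: [0.7, -0.2, -1.0]
finger_gap: 0.0584
gripper_force: 65.3
top z 60.02906962911064 tilt deg [-0.01096701  0.10855455] x range [-47.46849711  49.63781179]
[[-24.0, 49.9], [-20.0, 49.9], [-16.0, 50.0], [-12.0, 49.8], [-8.0, 49.9], [-4.0, 49.9], [0.0, 49.8], [4.0, 49.9], [8.0, 49.8], [12.0, 49.9], [16.0, 49.8], [20.0, 49.7], [24.0, 49.9]] skew -0.09667231882342583
[ 0.4  1.2 17.  -0.3] [ 0.40452902  0.20627214 -1.31283246]
```

View pics/w4.png

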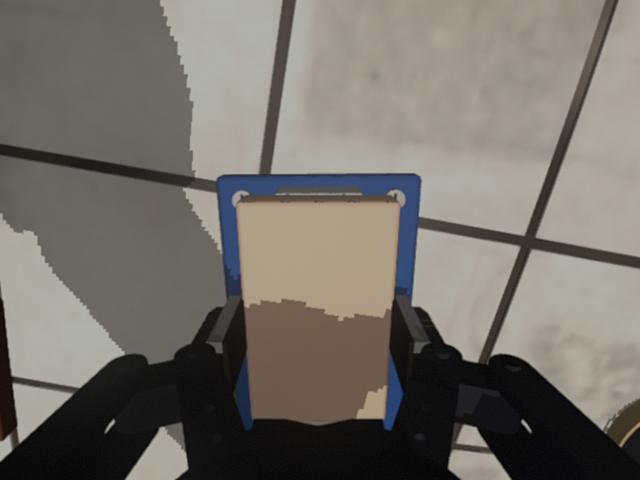

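The tile is above the bed, square and centred on the blue base (tile columns 237–400, base 218–420). Now I lower it.

```bash
python3 -m creep '0 1 5 0;0 1 10 0;0 1 13 0;0 1 15 0;0 1 16 0;0 1 16 0;0 1 16 0'
```

```text
clock: 7.47
eef_pos: [0.4571, 0.1631, 0.1059]
orientation: [-180.0, -0.0, -169.6]
force: [-0.5, 0.3, -1.1]
finger_gap: 0.058
gripper_force: 65.4
```

```bash
python3 -m creep '0 0 1 0;0 0 1.5 0;0 0 1.5 0;0 0 1.5 0'; python3 -m creep '-6 0 0 0;-12 0 0 0;-18 0 0 0;-24 0 0 0;-30 0 0 0;-34 0 0 0;-34 0 0 0;-34 0 0 0'
```

```text
clock: 7.8
eef_pos: [0.4571, 0.163, 0.1044]
orientation: [-180.0, 0.0, -169.6]
force: [0.6, 0.2, -1.2]
finger_gap: 0.0584
gripper_force: 65.4
clock: 8.47
eef_pos: [0.4906, 0.1691, 0.1042]
orientation: [-180.0, -0.0, -169.6]
force: [-0.4, -0.2, -1.5]
finger_gap: 0.0582
gripper_force: 65.4
```

```bash
python3 -m creep '0 0 1 0;0 0 2 0;0 0 2 0;0 0 2 0'; python3 -m creep '-2 0 0 0;-4 0 0 0;-5 0 0 0;-6 0 0 0;-7 0 0 0;-7 0 0 0;-7 0 0 0'
```

```text
clock: 8.8
eef_pos: [0.4903, 0.1691, 0.1036]
orientation: [180.0, 0.0, -169.6]
force: [-4.6, -1.8, 13.7]
finger_gap: 0.0581
gripper_force: 67.1
clock: 9.38
eef_pos: [0.4912, 0.1693, 0.1035]
orientation: [-180.0, -0.7, -169.6]
force: [-25.4, -6.8, 39.3]
finger_gap: 0.0582
gripper_force: 69.9
```

```bash
python3 -m creep '5 0 -1 0;5 0 -2 0;5 0 -2 0;5 0 -2 0'; python3 held.py; python3 -m creep '-2 0 0 0;-3 0 0 0;-4 0 0 0;-4 0 0 0;-4 0 0 0'
```

```text
clock: 9.72
eef_pos: [0.4928, 0.1697, 0.1044]
orientation: [180.0, 0.0, -169.6]
force: [0.3, -0.1, -1.3]
finger_gap: 0.0584
gripper_force: 65.4
top z 60.02535376674679 tilt deg [-0.00580082  0.10557337] x range [-45.25115414  49.66573928]
[[-24.0, 49.9], [-20.0, 49.9], [-16.0, 49.9], [-12.0, 49.9], [-8.0, 49.9], [-4.0, 50.0], [0.0, 49.9], [4.0, 50.0], [8.0, 49.9], [12.0, 49.9], [16.0, 49.8], [20.0, 50.0], [24.0, 49.8]] skew -0.03332417247739908
clock: 10.18
eef_pos: [0.4965, 0.1703, 0.1043]
orientation: [-180.0, 0.0, -169.6]
force: [-0.3, -0.8, -1.6]
finger_gap: 0.0579
gripper_force: 65.4
```

```bash
python3 -m creep '-1 0 0 0;-2 0 0 0;-3 0 0 0;-3 0 0 0;-3 0 0 0'
```

```text
clock: 10.6
eef_pos: [0.497, 0.1703, 0.1038]
orientation: [-180.0, -0.3, -169.6]
force: [-7.8, -1.6, 1.9]
finger_gap: 0.0583
gripper_force: 65.8
```

```bash
python3 -m creep '-1 0 0.6 0;-1 0 1 0;-1 0 1 0;-1 0 1 0'; python3 -m creep '-1 0 0 0;-1 0 0 0;-1 0 0 0;-1 0 0 0;-1 0 0 0' 1; python3 -m creep '0 0 -20 0;0 0 -50 0;0 0 -80 0;30 0 -110 0;60 0 -110 0;60 0 -110 0;60 0 -110 0;60 0 -110 0'
python3 - <<'E'
from h import *
p,d,c=snap("wrist");save("w5.png",p);np.savez("w5.npz",p=p,d=d,T=c["camera_from_world"])
E
```

```text
clock: 10.93
eef_pos: [0.4972, 0.1704, 0.1036]
orientation: [-180.0, -0.4, -169.6]
force: [-13.9, -3.5, 16.6]
finger_gap: 0.058
gripper_force: 67.3
clock: 11.35
eef_pos: [0.5017, 0.1712, 0.1034]
orientation: [180.0, 0.0, -169.6]
force: [0.3, 0.4, 0.4]
finger_gap: 0.0855
gripper_force: 0.0
clock: 12.02
eef_pos: [0.4428, 0.1605, 0.2136]
orientation: [180.0, 0.1, -169.6]
force: [0.9, -0.3, -0.2]
finger_gap: 0.0854
gripper_force: 0.0
```

View pics/w5.png

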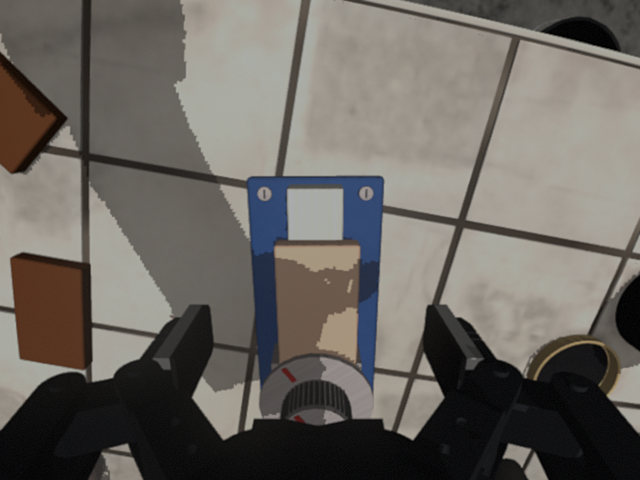

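The tile lies on the bed under the flange. Its rear edge is at row 241, and the bed's rear end is at row 187. If it is fully home, exactly 37 mm of bed should show.

```bash
cat > seat.py <<'E'
from h import *
import sys
z=np.load(sys.argv[1]);p,d=z["p"],z["d"];c=dict(eyes.calibration("wrist"));c["camera_from_world"]=z["T"]
a=np.radians(10.6);J=np.array([[np.cos(a),np.sin(a)],[-np.sin(a),np.cos(a)]]);seat=np.array([.4963,.1694])
V,U=np.mgrid[150:480,240:400];W=world(c,d,U,V);L=np.c_[(W[:,:2]-seat)@J.T*1000,W[:,2]*1000]
bed=L[(abs(L[:,2]-29)<3)&(abs(L[:,1])<17)];top=L[(abs(L[:,2]-44)<3)&(abs(L[:,1])<27)]
g=range(-16,17,4)
b=[bed[abs(bed[:,1]-y)<1.5,0].min() for y in g];t=[top[abs(top[:,1]-y)<1.5,0].min() for y in g]
print("bed rear",np.round(b,1),"tile rear",np.round(t,1),"z",np.median(bed[:,2]),np.median(top[:,2]))
tw=L[(abs(L[:,2]-44)<3)&(abs(L[:,1])<45)];print("tile y",np.percentile(tw[:,1],[.5,99.5]))
f=L[(L[:,2]>52)&(L[:,2]<62)];print("flange x min",f[:,0].min() if len(f) else None)
E
python3 seat.py w5.npz
```

```text
bed rear [-86.1 -86.2 -86.1 -86.2 -86.  -86.1 -86.1 -86.2 -86.2] tile rear [-49.2 -49.5 -49.3 -49.5 -49.3 -49.4 -49.7 -49.4 -49.4] z 28.647055569939294 43.65981855310831
tile y [-28.58676636  30.71562564]
flange x min 29.919038968777244
```

Home: 36.7 mm of bed shows, against 37 mm expected, and the edge is square. Next is the cap, so I check the last joint's room.

Run:
```python
from h import *
s=bot.state();print(np.round(s["joint_pos"],1),s["torque"]);print(rel(.5693,.183,.133,190.4))
```

```text
[-30.8  14.8   5.8 118.4  -2.   46.9  76.6] [0.00809855 0.02186294 0.00285071]
[-128.2   -0.7   80.4    0. ]
```

```bash
python3 - <<'E'
from h import *
z=np.load("scene.npz");d=z["d"];c=eyes.calibration("scene")
V,U=np.mgrid[100:330,165:500];W=world(c,d,U,V);W=W[d[V,U].ravel()>0]
r=np.hypot(W[:,0]-.569,W[:,1]-.183)
for lo in(.05,.11): k=(W[:,2]>lo)&(W[:,2]<.4)&(r>.05); print(lo,np.sort(r[k])[[0,20,100]],W[k][r[k].argmin()])
E
python3 -m creep '-60 0 0 -30;-128 -1 0 -60;-128 -1 0 -60;-128 -1 0 -60;-128 -1 0 -60;-128 -1 0 -60;-128 -1 0 -60;-128 -1 0 -60;-128 -1 0 -60;-128 -1 0 -60;-128 -1 0 -60;-128 -1 0 -60' 1
python3 - <<'E'
from h import *
p,d,c=snap("wrist");save("w6.png",p)
s=bot.state();print(s["joint_pos"][6],rel(.5693,.183,.133,s["orientation"][2]))
V,U=np.mgrid[0:480,0:640];g=(d>0)&(V<430);W=world(c,d,U[g],V[g]);I=p[g].astype(int)
n=np.hypot(W[:,0]-.569,W[:,1]-.183)<.055
t=W[n&(W[:,2]>.083)&(W[:,2]<.095)];print("top",len(t),np.median(t[:,2]),cv2.minEnclosingCircle((t[:,:2]*1000).astype(np.float32)))
f=W[n&(W[:,2]>.05)&(W[:,2]<.064)];print("fl",cv2.minEnclosingCircle((f[:,:2]*1000).astype(np.float32)),np.median(f[:,2]))
R=W[n&(I[:,0]-I[:,1]>60)&(W[:,2]>.05)]-[.5693,.183,0];print("red",len(R),np.median(np.degrees(np.arctan2(R[:,1],R[:,0])))%360)
E
```

```text
0.05 [0.05022623 0.23268129 0.25142342] [0.56170828 0.13330588 0.05713895]
0.11 [0.23545106 0.25142342 0.27457597] [0.7891247  0.09943974 0.26343349]
clock: 13.07
eef_pos: [0.5687, 0.1823, 0.2128]
orientation: [180.0, -0.0, -109.7]
force: [0.4, 0.6, -0.0]
finger_gap: 0.0853
gripper_force: 0.0
134.87831381127464 [-0.8 -0.5 79.9  0. ]
top 5765 0.0874230740547654 ((569.6678466796875, 182.82327270507812), 25.9551944732666)
fl ((570.135986328125, 183.13404846191406), 44.125457763671875) 0.057437242840089026
red 186 225.80137042850248
```

View pics/w6.png

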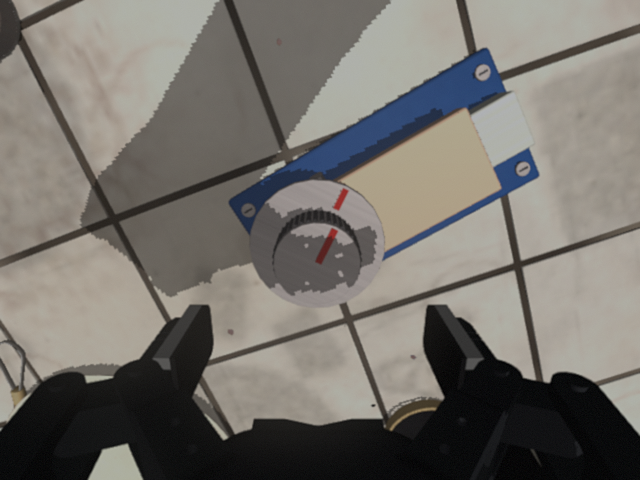

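The cap is centred at (317,255) in the picture, with the red line pointing over the tile at 226° (turn about 3.75 rad). Nothing tall stands within 0.23 m. I lower, grip and check.

```bash
python3 -m creep '-1 -1 25 0;-1 -1 50 0;-1 -1 70 0;-1 -1 80 0;-1 -1 80 0;-1 -1 80 0'; python3 -m creep '-1 -1 0 0;0 0 0 0;0 0 0 0;0 0 0 0;0 0 0 0;0 0 0 0;0 0 0 0;0 0 0 0;0 0 0 0' -1; python3 tips.py; python3 -c "
from h import *;print(bot.state()['torque'])"
```

```text
clock: 13.62
eef_pos: [0.5698, 0.1832, 0.1334]
orientation: [180.0, -0.0, -109.6]
force: [0.2, 0.6, 0.7]
finger_gap: 0.0854
gripper_force: 0.0
clock: 14.37
eef_pos: [0.5698, 0.1834, 0.135]
orientation: [-179.9, 0.1, -109.6]
force: [-2.6, -0.7, 7.9]
finger_gap: 0.0487
gripper_force: 60.4
7885 ztip [47.84728557 77.73384591 78.47062107 79.06212439] y [-41.50829314  -0.68717624] x [-15.17506698  15.54344148]
8494 ztip [47.86606891 90.93533827 91.96307812 92.72780129] y [ 0.37779353 59.61404485] x [-15.12745859  15.54759614]
0.04873905613120129
[-0.08402021  0.60389149 -0.04227596]
```

```bash
python3 -m creep '0 0 0.2 7;0 0 0.5 14;0 0 0.7 21;0 0 0.9 28;0 0 1.2 35;0 0 1.4 42;0 0 1.6 49;0 0 1.9 56;0 0 2.1 63;0 0 2.3 70;0 0 2.6 77;0 0 2.8 84;0 0 3.0 91;0 0 3.3 98;0 0 3.5 105;0 0 3.7 112;0 0 4.0 119;0 0 4.2 126;0 0 4.4 133;0 0 4.7 140'; python3 -c "
from h import *;s=bot.state();print(s['torque'],s['joint_pos'][6])"
```

```text
clock: 16.08
eef_pos: [0.5698, 0.1816, 0.1302]
orientation: [180.0, 0.0, 110.0]
force: [-3.4, -5.0, 10.2]
finger_gap: 0.0482
gripper_force: 60.7
[-1.20641212  1.08687906  0.04966252] 19.273983275127712
```

```bash
python3 -m creep '0 0 0.2 7;0 0 0.5 14;0 0 0.7 21;0 0 0.9 28;0 0 1.2 35;0 0 1.4 42;0 0 1.6 49;0 0 1.9 56;0 0 2.1 63;0 0 2.2 66;0 0 2.2 66'; python3 -c "
from h import *;s=bot.state();print(s['torque'],s['joint_pos'][6])"; python3 -m creep '0 0 0.1 3;0 0 0.2 6;0 0 0.2 6'; python3 -c "
from h import *;s=bot.state();print(s['torque'],s['joint_pos'][6])"
```

```text
clock: 17.0
eef_pos: [0.569, 0.182, 0.1278]
orientation: [-179.9, 0.1, 44.1]
force: [-7.5, -4.4, 16.1]
finger_gap: 0.0485
gripper_force: 61.4
[-0.90708511  1.71281875 -0.10763573] -33.71300113298647
clock: 17.25
eef_pos: [0.569, 0.182, 0.1276]
orientation: [-179.9, 0.1, 38.2]
force: [-7.7, -4.1, 14.1]
finger_gap: 0.0485
gripper_force: 61.3
[-0.88905616  1.68736616 -0.13231764] -38.56101835400463
```

```bash
for i in 1; do python3 -m creep '0 0 0 3;0 0 0 5;0 0 0 5'; python3 -c "
from h import *;s=bot.state();print(s['torque'],s['joint_pos'][6])"; done; python3 -m creep '0 0 0 3;0 0 0 5;0 0 0 5'; python3 -c "
from h import *;s=bot.state();print(s['torque'],s['joint_pos'][6])"
```

```text
clock: 17.5
eef_pos: [0.5689, 0.1821, 0.1276]
orientation: [-179.9, 0.1, 33.4]
force: [-7.0, -5.2, 13.7]
finger_gap: 0.0483
gripper_force: 61.2
[-0.97059309  1.59390283  0.79498505] -42.53295608028455
clock: 17.75
eef_pos: [0.5695, 0.1826, 0.1276]
orientation: [180.0, 0.0, 28.5]
force: [-4.8, -4.3, 11.6]
finger_gap: 0.0483
gripper_force: 61.1
[-0.92982218  1.03337597  2.03196802] -46.53383834120747
```

Bottomed: the torque jumped from 0.1 to 2 N m at about 215–220°. Now I back off and measure the red line.

```bash
python3 -m creep '0 0 0 -7;0 0 -0.3 -14;0 0 -0.5 -21;0 0 -0.7 -28;0 0 -0.9 -35;0 0 -1.2 -42;0 0 -1.4 -49;0 0 -1.6 -56;0 0 -1.9 -63;0 0 -2.1 -70;0 0 -2.4 -77;0 0 -2.6 -84;0 0 -2.9 -91;0 0 -3 -94;0 0 -3 -94;0 0 -3 -94'
cat > red.py <<'E'
from h import *
import sys
print(bot.state()["torque"])
p,d,c=snap("wrist");q,e,b=snap("scene");save(sys.argv[1],np.hstack([cv2.resize(p,None,fx=.75,fy=.75)[:,:460],cv2.resize(q[190:250,265:325],(360,360))[:,:340]]))
for p,d,c in((p,d,c),(q,e,b)):
    V,U=np.mgrid[0:480,0:640];g=(d>0);W=world(c,d,U[g],V[g]);I=p[g].astype(int)
    n=np.hypot(W[:,0]-.5695,W[:,1]-.183)<.047
    k=n&(I[:,0]-I[:,1]>50)&(I[:,0]-I[:,2]>50)&(W[:,2]>.045)&(W[:,2]<.1);R=W[k]-[.5695,.183,0]
    an=np.degrees(np.arctan2(R[:,1],R[:,0]));rr=np.hypot(R[:,0],R[:,1])
    for nm,s in(("flange",rr>.027),("top",(rr>.008)&(rr<.025)&(R[:,2]>.07))): print(nm,s.sum(),np.round(np.percentile(an[s],[10,50,90]),1) if s.any() else "", np.round(np.median(R[s,2]),4) if s.any() else "")
    f=W[n&(W[:,2]>.045)&(W[:,2]<.064)&(np.hypot(W[:,0]-.5695,W[:,1]-.183)>.03)];print("flange top z",np.median(f[:,2]))
E
python3 red.py c7.png
```

```text
clock: 19.08
eef_pos: [0.5696, 0.1823, 0.1307]
orientation: [180.0, -0.0, 122.4]
force: [-3.7, -2.3, 8.9]
finger_gap: 0.0487
gripper_force: 60.9
[-0.62405156  0.95146393  0.07254981]
flange 301 [ 96.1  98.7 101.1] 0.0536
top 425 [ 92.6  98.1 103.9] 0.0836
flange top z 0.053062642002793814
flange 0  
top 0  
flange top z 0.05175143077267069
```

View pics/c7.png

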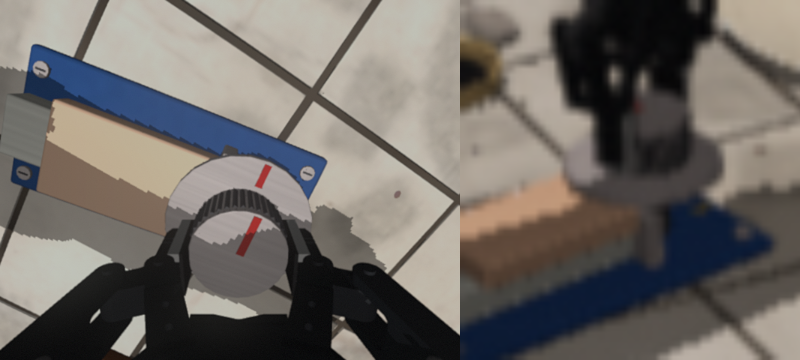

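The cap is held in the gripper with its red line at 98.5°, about 88° from bottomed. I add 2°, then check the tile, the stack and the bystanders.

```bash
python3 -m creep '0 0 0 -1;0 0 -0.1 -2;0 0 -0.1 -2;0 0 -0.1 -2'; python3 red.py c8.png
python3 - <<'E'
from h import *
p,d,c=snap("wrist")
a=np.radians(10.6);J=np.array([[np.cos(a),np.sin(a)],[-np.sin(a),np.cos(a)]]);seat=np.array([.4963,.1694])
V,U=np.mgrid[0:400,0:400];W=world(c,d,U,V);L=np.c_[(W[:,:2]-seat)@J.T*1000,W[:,2]*1000]
t=L[(abs(L[:,2]-44)<3)&(abs(L[:,1])<33)&(L[:,0]<0)]
print("tile rear",[round(t[abs(t[:,1]-y)<2,0].min(),1) for y in range(-24,25,8)],"y",np.percentile(t[:,1],[.5,99.5]))
q,e,b=snap("scene");o=np.load("scene.npz")["p"]
D=(np.abs(q.astype(int)-o).max(2)>40).astype(np.uint8);D=cv2.morphologyEx(D,cv2.MORPH_OPEN,np.ones((3,3)))
n,l,st,ce=cv2.connectedComponentsWithStats(D)
print([(*map(int,ce[i]),int(st[i,4])) for i in range(1,n) if st[i,4]>25])
E
```

```text
clock: 19.52
eef_pos: [0.5696, 0.1823, 0.1308]
orientation: [180.0, -0.0, 124.4]
force: [-4.2, -2.8, 10.2]
finger_gap: 0.0485
gripper_force: 61.0
[-0.68728601  0.93178105 -0.03039875]
flange 303 [ 97.9 100.5 103.1] 0.0537
top 421 [ 94.5 100.  105.4] 0.0837
flange top z 0.053129061152281776
flange 0  
top 0  
flange top z 0.05185436973671009
tile rear [np.float64(-48.8), np.float64(-49.0), np.float64(-49.2), np.float64(-48.9), np.float64(-48.9), np.float64(-49.5), np.float64(-49.0)] y [-27.58539952  31.22965236]
[(140, 23, 286), (184, 12, 612), (156, 14, 35), (133, 25, 37), (198, 45, 1449), (96, 33, 113), (134, 39, 45), (232, 53, 106), (248, 61, 311), (138, 64, 93), (247, 84, 320), (174, 87, 83), (120, 102, 932), (274, 97, 67), (272, 109, 110), (105, 118, 112), (162, 117, 30), (153, 142, 504), (302, 127, 45), (118, 137, 44), (292, 170, 1435), (111, 145, 38), (302, 155, 39), (104, 165, 67), (143, 176, 51), (145, 190, 27), (196, 190, 50), (219, 228, 1720), (297, 219, 55), (284, 248, 1540), (269, 232, 284), (154, 237, 97), (278, 241, 176), (178, 286, 33), (341, 292, 185), (172, 324, 37)]
```

The tile is still home, the cap is at about 90°, and the stack shows only its top tile missing. Handing in.

```bash
python3 -c "
from workcell import job;print(job.finish_job())"
```

```text
the job is handed in; nothing more can be done
None
```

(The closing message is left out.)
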